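# Lock off the repair bench supply

### The job

Make the repair bench's supply isolator safe to padlock: throw the pawl back clear of its notched wheel, swing the isolator handle from on to off, and let the pawl drop fully home in the off notch so that the padlock holes of pawl and wheel line up. Find the notch by feel and do not force the handle against the pawl; leave the padlock and the other bench things where they lie.

Things in the scene. Friction and masses are not known exactly. Their poses are not given: they have to be found in the camera images.
- isolator: grey steel isolator box lying face up, bolted to the bench, 270 x 230 x 60 mm. Origin at the centre of its underside; x points from the handle's side of the box to the pawl's side (the handle's arc lies on the -x side, nearest the robot), z up. A conduit leaves its +x side.
- axis (a point): point on the handle's vertical turning axis, at the box's top face (60 mm above the bench). Around it the dark notched wheel turns with the handle: 110 mm across, rim top 22 mm above that face. Its off notch comes under the pawl at a handle angle of 1.52 to 2.08, differing from unit to unit, otherwise unknown; it fits the blade within 0.03 rad. From 0.8 to 1.5 and on to 2.3 the rim carries the pawl.
- handle_grip (a point): centre of the upright black round grip of the isolator handle, 22 mm in diameter and 48 mm tall, on a flat steel arm: 110 mm from the turning axis, 59 mm above the box's top face; the grip stands from 35 to 83 mm above that face. It may be pinched from any side, and may turn in the fingers, or be pushed. Pushing it with over 25 N once the pawl stops it is forcing it.
- handle (a joint): handle angle, rad: 0 is on (grip 128 deg counter-clockwise from the box's x axis, seen from above), growing counter-clockwise to off, past the side nearest the robot; end stop 2.3, BEYOND off. Starts at 0 to 0.08, stays where left; 3 N at the grip moves it. With the pawl down in the wheel's wide on gap it stops at 0.1 to 0.65. For where off is see the wheel, under axis.
- pawl_pin (a point): centre of the pawl's hinge pin, which is horizontal along the box's y axis: 95 mm from the turning axis along the box's +x, 30 mm above the box's top face. Its bracket is 81 mm wide along y and 22 mm along x, up to 36 mm above the top face.
- pawl_bar (a point): centre of the pawl's round steel lifting bar, 10 mm thick, along the box's y axis, 54 mm clear length between the pawl's two side plates. With the pawl home it lies 20 mm from the pin towards the turning axis and 36 mm above the pin, and circles the pin at 41 mm. It can be pinched from above, or simply pushed over with closed fingers: outwards (+x), or back inwards (-x).
- pawl (a joint): pawl angle, rad: 0 fully home (down in a gap or notch), about 0.2 riding on the wheel's rim, growing as it is lifted and thrown outwards, away from the axis; stop at 1.65. Held by its weight alone (140 g): let go below 1.1 it falls onto the wheel, beyond 1.4 it falls back to 1.65 and stays. Starts at 0. Riding, it drops by itself when the off notch passes under it and stops the handle both ways.
- padlock: loose brass padlock lying on the bench, body 42 x 40 x 20 mm with its shackle to +x; to be left alone. Origin at the centre of its underside.
- screwdriver: loose screwdriver lying on the bench, 200 mm long along its x; to be left alone. Origin in its underside.
- burner_cap: loose dark burner cap, 72 mm across, 18 mm high; to be left alone. Origin at the centre of its underside.
- screw_jar: clear jar with a white lid, 60 mm across, 75 mm high; to be left alone. Origin at the centre of its underside.
- pawl_blade (a point): lower end of the pawl's steel blade, which enters the wheel's notches: 8 mm thick (along the box's y), 12 mm long, 49 mm from the pin towards the axis, hanging from a bridge across the pawl's side plates. Home, it lies 11 mm above the box's top face.

How it is judged:
By the outcome, as a careful person would: the job done as asked, in the order asked, and still so for the second after the job is handed in, with the robot touching nothing.
It also fails if it takes over 72 s, if anything falls off the work surface, if the arm or the gripper's body presses on something with over 40 N, if the wrist force passes 120 N, or if a joint passes its speed limit or range.

### The arm

A 6-joint arm with a two-finger parallel gripper is mounted at the origin on the work surface. World frame = base frame: x ahead of the robot, y to its left, z up, the work surface at z = 0. Lengths are in m, angles in rad, forces in N, time in s.
With the tool pointing down it reaches from about 0.25 to 0.725 m from the base axis. Payload 4 kg.
Tool frame: the origin (TCP) lies at the very end of the fingers, on their centre line; the grasp point (between the pads) lies 19 mm behind it; z points along the fingers, y is the direction in which the jaws open and shut (so a half turn about z gives the same grasp; the last joint's range is limited). The gripper opens to 85 mm and grips with 20 to 120 N. Pads are 22 mm wide; open, the fingers measure 114 mm over their backs; the gripper's body (76 mm by 85 mm) begins 54 mm behind the grasp point. The pads swing forward as they close: fully open they stand 13 mm farther back than shut.
Start: joints at [1.141, 0.241, 0.005, 1.335, 0, 1.571], TCP at [0.208, 0.455, 0.231] pointing down, gripper open.
Joint ranges: [-2.72, 2.72], [-1.05, 1.87], [-1.09, 1.28], [-1.99, 2.15], [-1.42, 1.44], [-3.14, 3.14]. Speed limits (rad/s): [2.79, 2.79, 3.14, 3.14, 3.14, 3.14].

### API

Orientations are given as a unit quaternion [x, y, z, w].
In Python, from workcell import * gives the robot as it stands.
- The arm moves only by the tool arm_command, never from a script. Its argument "series" is a list of rows, each a list of 3 entries, a list of its own where there are three numbers: the shift along the tool's x, y, z in mm, then the turn about the tool's z in degrees, then the closure in counts, from 0 (fully open) to 255 (shut). A call has 1 to 5 rows; each row shifts and turns the commanded pose from where the row before left it, along the tool's axes as they then stand; what a row does not reach is not made up. A row lasts 1/8 s, in which the tool goes at most 62.5 mm and 10.7 degrees, less where a joint would pass 70% of its speed; a pose out of reach is approached as far as the arm can. A call is refused whole if a number of a shift passes 62.5 or a number of a turn 10.7, either way. A call with a gripper value outside its range is refused whole. The fingers move at their own pace and stop on an object; "newtons" is the grip in N (left out, the last holds). Time passes only in rows, so rows that do not move let the fingers close. It gives the time, the measured TCP pose, the force and the opening at its end, in the units of the state.
- read_state(): the state, without advancing time (a new reading comes with each control period).
- camera(name): name is "side" or "top"; returns (picture, depth): 400x640x3 uint8, red, green, blue; 400x640 float32, m along the optical axis (not along the pixel's ray), 0 where there is no reading.
- get_calibration(name): a dict with "intrinsics" (3x3 intrinsics, pixels), "xyz" and "orientation" of the camera in the world. Camera axes: x right, y down, z forward; pixel columns grow to the right and rows downward; lengths in m; the calibration is good to about 2 mm. A picture is of the moment at which its call begins. get_calibration takes no time and is no camera call.
- finish_job(): hands the job in, once; it reports no verdict.
Trained networks look in the newest picture that a camera, given by its name, has taken for a name from the list of things; names that differ only in an ending like _2 or _b are one class to them, and where a whole thing is asked for, a point or a joint stands for the part that bears it (a point fixed in the world has none). Each returns a list of dicts, best first, with "score" (0 to 1); they miss things now and then, are a little off and sometimes report something else, mostly with a low value. They report only what shows in the picture. A call takes as long as a camera call.
- boxes_of(camera, name): "extent" ([centre column, centre row, width, height] in pixels, round what is visible of it).
- cut_out(camera, name): "mask" (400x640 bool, what is visible of it) and "extent" ([centre column, centre row, width, height] in pixels, round what is visible of it).
The state is a dict: "time": time; "joint_positions": joint angles; "joint_vel": joint speeds; "joint_efforts": joint torques, N m; "position": TCP position; "orientation": TCP orientation; "ft_force": force on the tool from outside, world axes, zero at the start; "wrist_torque": the same for the moment, N m; "width": finger opening in m.
Only numpy, scipy, OpenCV 4.12 (cv2) and the standard library are available. Lean on these libraries where they do the work, as an engineer would, in place of code of your own. Each camera call takes 0.05 s, during which the arm holds its last target. There are 200 camera calls.

## Working session

There is one attempt and no reset: what is moved stays moved. The work goes in short steps, Python scripts to look and compute and a tool call to move; the robot and the scene stay as the last step left them, time stands still between calls to the robot, and variables do not carry over. Pictures are saved under pics/ and viewed, about 8 in all and at most 12, crops included, and the job is handed in when it is done.

Besides the shell and the picture viewer there is one more tool, called after ">>>" as name([rows], argument=value, ...), one row to a line, values as JSON. arm_command: Moves the arm, as the interface text tells. Its arguments: {"type":"object","properties":{"series":{"type":"array"},"newtons":{"type":"number"}},"required":["series"]}

```bash
mkdir -p pics; cat > h.py <<'E'
from workcell import *
import numpy as np, cv2
from scipy.spatial.transform import Rotation as R
def cal(n):
    c=get_calibration(n); o=np.array(c["orientation"],float)
    M=R.from_quat(o).as_matrix() if o.size==4 else o.reshape(3,3)
    return np.array(c["intrinsics"]),np.array(c["xyz"]),M
def cloud(n,d):
    K,t,M=cal(n); v,u=np.mgrid[:400,:640]
    p=np.stack([(u-K[0,2])/K[0,0]*d,(v-K[1,2])/K[1,1]*d,d],-1)
    return p@M.T+t
def proj(n,P):
    K,t,M=cal(n); q=(np.atleast_2d(P)-t)@M; q=q@K.T; return q[:,:2]/q[:,2:]
E
python3 - <<'E'
from h import *
s=read_state(); print({k:np.round(v,3) for k,v in s.items()})
for n in("top","side"):
    im,d=camera(n); cv2.imwrite(f"pics/{n}0.png",im[:,:,::-1]); np.save(f"{n}d.npy",d); np.save(f"{n}i.npy",im)
    P=cloud(n,d); print(n,np.round(cal(n)[1],3),np.round(cal(n)[2],2).tolist())
    for k in("isolator","handle_grip","pawl_bar","pawl_pin","pawl_blade","axis","padlock","screwdriver","screw_jar","burner_cap"):
        for r in cut_out(n,k)[:2]:
            m=r["mask"]&(d>0); q=P[m]
            print(n,k,round(r["score"],2),np.round(r["extent"]).tolist(),np.round(np.median(q,0),3) if len(q) else None,np.round(np.percentile(q,[2,98],0),3).tolist() if len(q) else None)
E
```

```text
{'time': np.float64(0.0), 'joint_positions': array([ 1.141,  0.241,  0.004,  1.335, -0.   ,  1.571]), 'joint_vel': array([-0.   , -0.001,  0.002, -0.   ,  0.   ,  0.001]), 'joint_efforts': array([ 1.0000e-03, -3.7231e+01,  2.5241e+01,  1.7000e-02,  0.0000e+00,
       -0.0000e+00]), 'position': array([0.208, 0.454, 0.23 ]), 'orientation': array([ 0.213,  0.977, -0.001, -0.   ]), 'ft_force': array([ 0.413, -0.37 , -0.963]), 'wrist_torque': array([-0.001, -0.069, -0.038]), 'width': np.float64(0.085)}
top [0.4   0.031 1.23 ] [[0.01, -0.99, 0.15], [-1.0, -0.0, 0.01], [-0.01, -0.15, -0.99]]
top isolator 0.76 [301.0, 190.0, 102.0, 148.0] [0.551 0.088 0.06 ] [[0.419, -0.025, 0.006], [0.727, 0.21, 0.111]]
top isolator 0.55 [378.0, 255.0, 23.0, 26.0] [ 0.428 -0.111  0.074] [[0.402, -0.137, 0.029], [0.454, -0.087, 0.079]]
top handle_grip 0.77 [284.0, 213.0, 67.0, 44.0] [0.535 0.104 0.083] [[0.48, 0.044, 0.06], [0.589, 0.188, 0.142]]
top pawl_bar 0.91 [301.0, 182.0, 28.0, 26.0] [0.621 0.083 0.097] [[0.585, 0.052, 0.058], [0.649, 0.117, 0.134]]
top pawl_bar 0.56 [300.0, 189.0, 102.0, 146.0] [0.55
[... 1748 characters left out ...]
7, 0.133]]
side axis 0.86 [342.0, 208.0, 158.0, 105.0] [0.555 0.058 0.06 ] [[0.417, -0.031, 0.005], [0.771, 0.199, 0.122]]
side axis 0.47 [270.0, 275.0, 30.0, 37.0] [ 0.43  -0.13   0.067] [[0.403, -0.144, 0.006], [0.456, -0.092, 0.079]]
side padlock 0.62 [339.0, 285.0, 26.0, 33.0] [ 0.591 -0.13   0.019] [[0.566, -0.165, -0.001], [0.614, -0.096, 0.024]]
side screwdriver 0.6 [272.0, 157.0, 33.0, 9.0] [0.423 0.308 0.021] [[0.384, 0.295, -0.0], [0.464, 0.349, 0.029]]
side screw_jar 0.63 [270.0, 278.0, 32.0, 36.0] [ 0.43  -0.132  0.069] [[0.405, -0.144, 0.009], [0.455, -0.094, 0.079]]
side burner_cap 0.89 [364.0, 160.0, 30.0, 19.0] [0.687 0.286 0.017] [[0.656, 0.261, 0.002], [0.72, 0.324, 0.022]]
```

```bash
python3 -c "
import cv2,numpy as np
a=cv2.imread('pics/top0.png');b=cv2.imread('pics/side0.png')
print(a.shape)
cv2.imwrite('pics/both0.png',cv2.resize(np.vstack([a,b]),(480,600),interpolation=cv2.INTER_AREA))"
```

```text
(400, 640, 3)
```

```bash
python3 - <<'E'
from h import *
big=[]
C={}
for n in("top","side"):
    d=np.load(n+"d.npy");im=np.load(n+"i.npy");P=cloud(n,d);C[n]=P
    x,y,z=P[...,0],P[...,1],P[...,2]
    reg=(d>0)&(x>.38)&(x<.76)&(y>-.06)&(y<.24)
    m=reg&(abs(z-.06)<.006)
    m=cv2.morphologyEx(m.astype(np.uint8),cv2.MORPH_OPEN,np.ones((3,3)))>0
    (c,wh,a)=cv2.minAreaRect((P[m][:,:2]*1000).astype(np.float32)); print(n,"rect",np.round(c,1),np.round(wh,1),round(a,2))
    g=reg&(z>.125)
    cnt,l,st,ce=cv2.connectedComponentsWithStats(g.astype(np.uint8))
    for i in range(1,cnt):
        q=P[l==i]; print("  blob",len(q),np.round(q.mean(0),4),np.round(q.min(0),3),np.round(q.max(0),3), "rect",cv2.minAreaRect((q[:,:2]*1000).astype(np.float32)) if len(q)>4 else '')
    wm=reg&(abs(z-.082)<.005); q=P[wm]; print("  wheel",len(q),np.percentile(q[:,:2],[1,50,99],0).round(3).tolist())
    u0,v0=(240,105) if n=="top" else (230,135)
    big.append(cv2.resize(im[v0:v0+150,u0:u0+200,::-1],(400*1,300)) )
    big[-1]=cv2.resize(im[v0:v0+150,u0:u0+200,::-1],(800//2*1,300),interpolation=cv2.INTER_CUBIC)
cv2.imwrite("pics/crop0.png",cv2.resize(np.hstack(big),(800,300)))
E
```

```text
top rect [548.   93.7] [224.  264.2] 84.15
  blob 97 [0.6236 0.0863 0.1301] [0.617 0.056 0.126] [0.632 0.117 0.136] rect ((624.1486206054688, 86.47216033935547), (61.291751861572266, 11.543580055236816), 86.00391387939453)
  blob 66 [0.4859 0.1834 0.1415] [0.476 0.174 0.127] [0.495 0.194 0.146] rect ((485.2459716796875, 183.8120880126953), (19.410057067871094, 20.44805145263672), 1.7700738906860352)
  wheel 863 [[0.498, 0.041], [0.55, 0.088], [0.593, 0.147]]
side rect [547.6  95.3] [228.5 266. ] 84.1
  blob 77 [0.4858 0.1817 0.1383] [0.475 0.174 0.126] [0.496 0.196 0.147] rect ((485.4430236816406, 184.4615936279297), (21.470684051513672, 20.668216705322266), 11.624444961547852)
  blob 91 [0.6236 0.0861 0.1299] [0.615 0.055 0.125] [0.634 0.119 0.134] rect ((624.7935180664062, 87.42640686035156), (64.4766616821289, 12.97812271118164), 83.66896057128906)
  wheel 719 [[0.497, 0.042], [0.552, 0.079], [0.646, 0.149]]
```

View pics/both0.png

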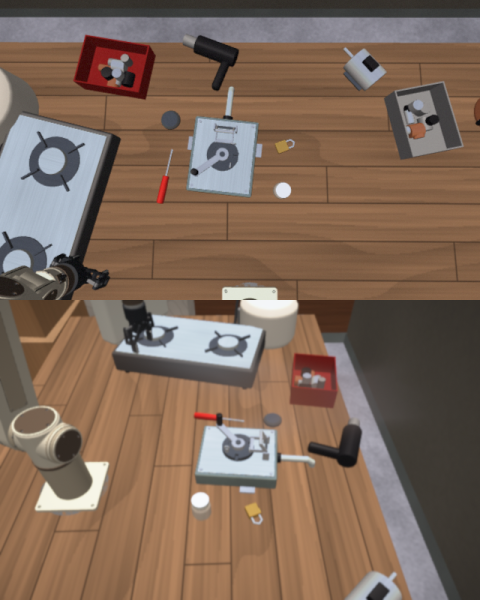

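View pics/crop0.png

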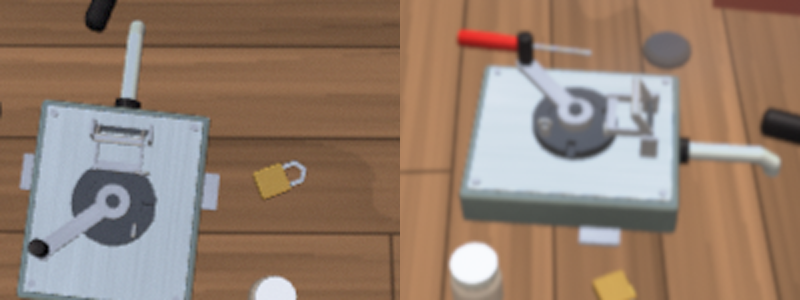

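Top and side agree: the box is yawed about −5.9°, the bar is at (0.624, 0.087) and the grip at (0.485, 0.184), with the pawl home at crop (122,145) and the handle at on. First I align the tool with the box and shut the fingers.

>>> arm_command([
  [[0, 0, 0], -9.4, 255],
  [[0, 0, 0], -9.4, 255],
  [[0, 0, 0], 0, 255],
  [[0, 0, 0], 0, 255],
], newtons=30)

```text
time: 1.6
position: [0.2083, 0.4545, 0.2313]
orientation: [0.052, 0.999, -0.0, 0.0]
ft_force: [0.6, 0.8, -0.1]
width: 0.0119
```

```bash
cat >> h.py <<'E'
A=np.array([.549,.0942]); YAW=np.radians(-5.9)
bx=np.array([np.cos(YAW),np.sin(YAW)]); by=np.array([-bx[1],bx[0]])
def box(p): d=np.asarray(p)[:2]-A; return np.array([d@bx,d@by])*1000
def world(x,y,z): return np.r_[A+(x*bx+y*by)/1000,z]
def delta(t):
    s=read_state(); M=R.from_quat(s["orientation"]).as_matrix()
    return np.round((np.asarray(t)-s["position"])@M*1000,1)
def st():
    s=read_state(); M=R.from_quat(s["orientation"]).as_matrix()
    print("t",round(s["time"],2),"pos",np.round(s["position"],4),"box",box(s["position"]).round(1),"F",np.round(s["ft_force"],1),"w",round(s["width"],4),"tool x ang",np.degrees(np.arctan2(M[1,0],M[0,0])).round(1),"tilt",M[2].round(3))
E
python3 -c "
from h import *
st(); print(delta(world(52,0,.20)),delta(world(52,0,.117)))"
```

```text
t 1.6 pos [0.2083 0.4545 0.2313] box [-375.9  323.4] F [ 0.6  0.8 -0.1] w 0.0119 tool x ang 174.0 tilt [-0. -0. -1.]
[-428.2 -323.    31.3] [-428.2 -323.   114.3]
```

>>> arm_command([
  [[-43, -32.5, 0], 0, 255],
  [[-43, -32.5, 0], 0, 255],
  [[-43, -32.5, 0], 0, 255],
  [[-43, -32.5, 0], 0, 255],
  [[-43, -32.5, 0], 0, 255],
])

```text
time: 2.22
position: [0.4069, 0.2698, 0.2315]
orientation: [0.052, 0.999, 0.0, 0.0]
ft_force: [0.8, -0.1, -0.2]
width: 0.0006
```

>>> arm_command([
  [[-43, -32.5, 0], 0, 255],
  [[-43, -32.5, 0], 0, 255],
  [[-43, -32.5, 0], 0, 255],
  [[-43, -32.5, 0], 0, 255],
  [[-41, -30.5, 20], 0, 255],
])

```text
time: 2.85
position: [0.6039, 0.0885, 0.2129]
orientation: [0.052, 0.999, 0.001, 0.002]
ft_force: [0.3, 0.4, 0.8]
width: 0.0
```

>>> arm_command([
  [[0, 0, 20], 0, 255],
  [[0, 0, 0], 0, 255],
  [[0, 0, 0], 0, 255],
])

```text
time: 3.22
position: [0.6013, 0.0902, 0.1921]
orientation: [0.051, 0.999, 0.0, 0.0]
ft_force: [0.2, 0.5, 0.9]
width: 0.0002
```

```bash
python3 - <<'E'
from h import *
st(); print(delta(world(52,0,.117)))
ims=[]
for n,(u0,v0) in (("side",(250,110)),("top",(240,80))):
    im,d=camera(n); ims.append(cv2.resize(im[v0:v0+150,u0:u0+200,::-1],(400,300),interpolation=cv2.INTER_CUBIC))
cv2.imwrite("pics/a1.png",np.hstack(ims))
E
```

```text
t 3.23 pos [0.6013 0.0902 0.1921] box [52.5  1.4] F [0.2 0.5 0.9] w 0.0002 tool x ang 174.2 tilt [-0.001  0.    -1.   ]
[ 0.5 -1.4 75.1]
```

View pics/a1.png

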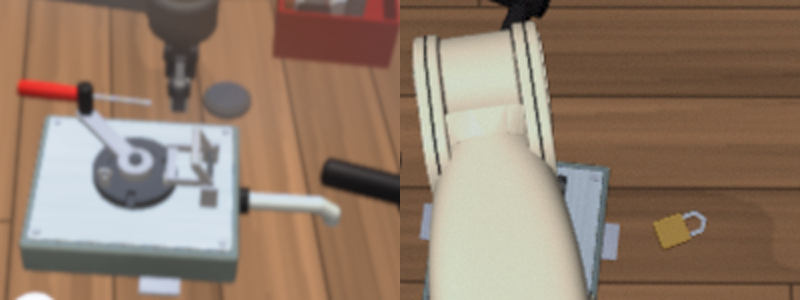

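The side view shows the shut fingers at (180,105), above and inboard of the bar. I lower them and push outwards along the bar's arc.

>>> arm_command([
  [[0, -1, 40], 0, 255],
  [[0, 0, 25], 0, 255],
  [[0, 0, 10], 0, 255],
  [[0, 0, 0], 0, 255],
])

```text
time: 3.82
position: [0.6012, 0.0891, 0.1167]
orientation: [0.051, 0.999, 0.0, 0.0]
ft_force: [-1.4, 0.7, 0.4]
width: 0.0002
```

>>> arm_command([
  [[-8, 0, -1], 0, 255],
  [[-8, 0, -2], 0, 255],
  [[-8, 0, -2], 0, 255],
  [[0, 0, 0], 0, 255],
])

```text
time: 4.32
position: [0.6264, 0.0862, 0.1218]
orientation: [0.051, 0.999, 0.0, 0.001]
ft_force: [-0.7, -0.4, 0.4]
width: 0.0005
```

```bash
cat >> h.py <<'E'
def bar():
    im,d=camera("side"); P=cloud("side",d); r=cut_out("side","pawl_bar")
    out=[]
    X=(P[...,:2]-A)@np.c_[bx,by]*1000
    m=(d>0)&(X[...,0]>20)&(X[...,0]<165)&(abs(X[...,1])<45)&(P[...,2]>.1)&(P[...,2]<.17)
    return im,d,P,X,m,r
E
python3 - <<'E'
from h import *
st(); im,d,P,X,m,r=bar()
cv2.imwrite("pics/a2.png",cv2.resize(im[140:240,300:420,::-1],(600,500),interpolation=cv2.INTER_CUBIC))
E
```

```text
t 4.33 pos [0.6264 0.0862 0.1218] box [77.8  0. ] F [-0.7 -0.4  0.4] w 0.0005 tool x ang 174.2 tilt [-0.002  0.    -1.   ]
```

View pics/a2.png

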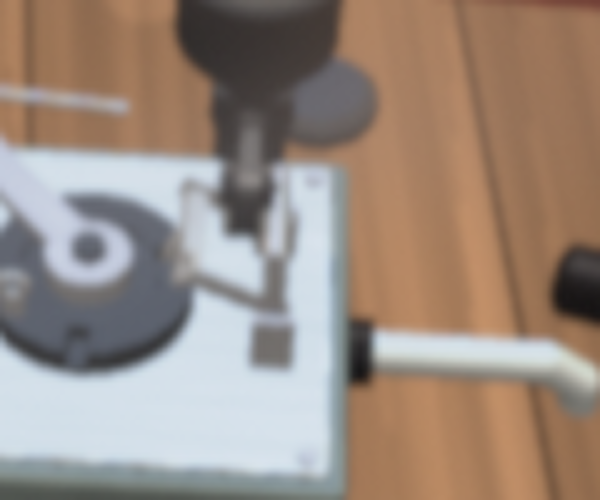

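The pawl is rising: its bar at (275,235) is pushed by the fingers at (245,225). I follow the arc over.

>>> arm_command([
  [[-5, 0, 0], 0, 255],
  [[-5, 0, 1], 0, 255],
  [[-5, 0, 1.5], 0, 255],
  [[-5, 0, 2.5], 0, 255],
  [[0, 0, 0], 0, 255],
])

```text
time: 5.05
position: [0.6453, 0.0842, 0.1157]
orientation: [0.051, 0.999, -0.0, -0.0]
ft_force: [-0.2, 0.6, 0.0]
width: -0.0004
```

>>> arm_command([
  [[-5, 0, 3], 0, 255],
  [[-5, 0, 4], 0, 255],
  [[-4, 0, 3], 0, 255],
  [[-2, 0, 0], 0, 255],
  [[0, 0, 0], 0, 255],
])

```text
time: 5.68
position: [0.6612, 0.0826, 0.1063]
orientation: [0.051, 0.999, -0.0, 0.0]
ft_force: [-0.5, 0.2, 0.3]
width: -0.0
```

```bash
python3 - <<'E'
from h import *
st(); im,d,P,X,m,r=bar()
cv2.imwrite("pics/a3.png",cv2.resize(im[140:240,300:420,::-1],(600,500),interpolation=cv2.INTER_CUBIC))
E
```

```text
t 5.67 pos [0.6612 0.0826 0.1063] box [112.8   0. ] F [-0.5  0.2  0.3] w -0.0 tool x ang 174.2 tilt [-0. -0. -1.]
```

View pics/a3.png

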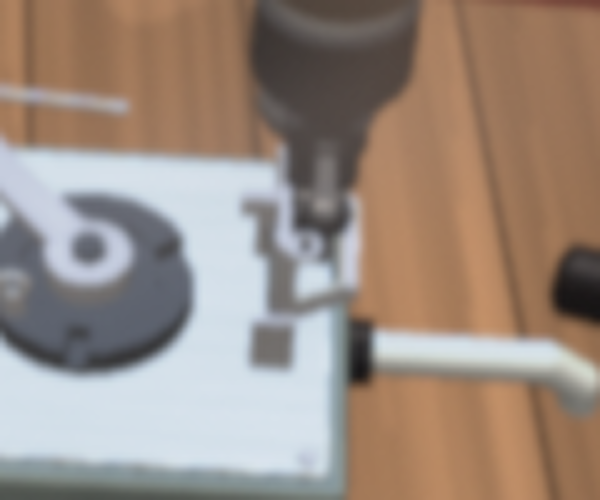

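The pawl is over, with its bar outboard at (350,270). I retract straight up and look, without viewing, using depth.

>>> arm_command([
  [[0, 0, -15], 0, 255],
  [[0, 0, -30], 0, 255],
  [[0, 0, -50], 0, 255],
  [[50, 0, 0], 0, 120],
  [[60, 25, 0], 0, 120],
])

```text
time: 6.4
position: [0.5568, 0.117, 0.2036]
orientation: [0.052, 0.999, 0.001, 0.002]
ft_force: [-0.1, 1.6, -0.4]
width: 0.0362
```

```bash
python3 - <<'E'
from h import *
st(); im,d,P,X,m,r=bar()
q=np.c_[X[m],P[m][:,2]*1000]; q=q[q[:,0]>60]; print(len(q),np.percentile(q,[2,50,98],0).round(0))
d0=np.load("sided.npy");P0=cloud("side",d0)
x=P0[...,0];y=P0[...,1];z=P0[...,2]; k=(d0>0)&(np.hypot(x-.549,y-.094)<.03); print("hub z max",np.percentile(z[k],99))
g=box([.4854,.184]);print("grip box",g, delta(world(*g,.2)),delta(world(*g,.106)))
E
```

```text
t 6.4 pos [0.5568 0.117  0.2036] box [ 5.4 23.5] F [-0.1  1.6 -0.4] w 0.0362 tool x ang 174.0 tilt [-0.004  0.001 -1.   ]
342 [[ 83. -39. 101.]
 [105.  -8. 129.]
 [135.  31. 148.]]
hub z max 0.10435003730114321
grip box [-72.49386897  82.78670764] [69.5 58.7  1.7] [68.8 58.8 95.7]
```

>>> arm_command([
  [[38, 29, 0], 0, 120],
  [[30, 29, 0], 0, 120],
  [[1, 0.7, 30], 0, 120],
  [[0, 0, 0], 0, 120],
  [[0, 0, 0], 0, 120],
])

```text
time: 7.12
position: [0.4945, 0.1829, 0.1726]
orientation: [0.051, 0.999, 0.0, 0.001]
ft_force: [-0.6, -0.0, 0.2]
width: 0.0454
```

```bash
python3 - <<'E'
from h import *
st(); print(delta(world(*box([.4854,.184]),.106)))
im,d=camera("side"); cv2.imwrite("pics/a4.png",cv2.resize(im[110:230,250:410,::-1],(640,480),interpolation=cv2.INTER_CUBIC))
E
```

```text
t 7.12 pos [0.4945 0.1829 0.1726] box [-63.4  82.6] F [-0.6 -0.   0.2] w 0.0454 tool x ang 174.1 tilt [-0.002  0.001 -1.   ]
[ 9.2  0.2 66.6]
```

View pics/a4.png

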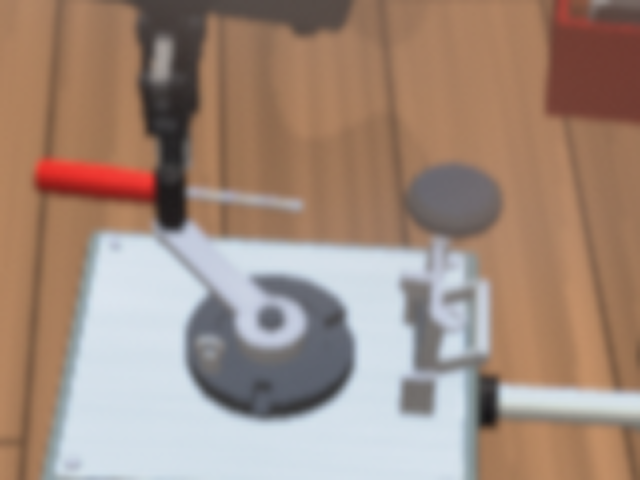

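The pawl stays thrown, with its bar at (480,320), and the grip at (170,200) sits below the fingers. I descend and pinch lightly.

>>> arm_command([
  [[9.2, 0, 20], 0, 120],
  [[0, 0, 25], 0, 120],
  [[0, 0, 21], 0, 120],
  [[0, 0, 0], 0, 120],
  [[0, 0, 0], 0, 120],
])

```text
time: 7.8
position: [0.4856, 0.1839, 0.1066]
orientation: [0.051, 0.999, 0.0, 0.001]
ft_force: [-0.3, -0.2, 0.7]
width: 0.0451
```

>>> arm_command([
  [[0, 0, 0], 0, 255],
  [[0, 0, 0], 0, 255],
  [[0, 0, 0], 0, 255],
  [[0, 0, 0], 0, 255],
], newtons=30)

```text
time: 8.3
position: [0.485, 0.1863, 0.107]
orientation: [0.05, 0.999, 0.003, 0.001]
ft_force: [-1.5, 5.3, 3.0]
width: 0.0214
```

```bash
cat >> h.py <<'E'
def arc(angles,z=.106,r=110):
    "per-row tool shifts along arc of grip for handle angles (tool x=-box x, y=box y)"
    s=read_state(); M=R.from_quat(s["orientation"]).as_matrix(); p=s["position"]
    for a in angles:
        t=world(*(r*np.array([np.cos(a+np.radians(128)),np.sin(a+np.radians(128))])),z)
        print(round(a,2),((t-p)@M*1000).round(1).tolist()); p=t
def ang():
    b=box(read_state()["position"]); print("handle est",(np.arctan2(b[1],b[0])%(2*np.pi)-np.radians(128)).round(3),"r",np.hypot(*b).round(1))
E
python3 - <<'E'
from h import *
st(); ang(); arc(np.arange(.15,1.36,.12))
E
```

```text
t 8.3 pos [0.485  0.1863 0.107 ] box [-73.2  85.1] F [-1.5  5.3  3. ] w 0.0214 tool x ang 174.3 tilt [-0.001  0.005 -1.   ]
handle est 0.047 r 112.2
0.15 [6.8, -9.5, 0.9]
0.27 [8.5, -10.1, -0.1]
0.39 [7.2, -11.0, -0.1]
0.51 [5.9, -11.8, -0.1]
0.63 [4.4, -12.4, -0.1]
0.75 [2.9, -12.9, -0.1]
0.87 [1.3, -13.1, -0.1]
0.99 [-0.3, -13.2, -0.1]
1.11 [-1.8, -13.1, -0.1]
1.23 [-3.4, -12.8, -0.1]
1.35 [-4.9, -12.3, -0.1]
```

>>> arm_command([
  [[7, -7, 0], 0, 255],
  [[8.5, -10, 0], 0, 255],
  [[7.2, -11, 0], 0, 255],
  [[5.9, -11.8, 0], 0, 255],
])

```text
time: 8.8
position: [0.4495, 0.1528, 0.1069]
orientation: [0.048, 0.999, 0.006, -0.002]
ft_force: [-10.4, 15.8, 9.0]
width: 0.0211
```

>>> arm_command([
  [[4.4, -12.4, 0], 0, 255],
  [[2.9, -12.9, 0], 0, 255],
  [[1.3, -13.1, 0], 0, 255],
  [[-0.3, -13.2, 0], 0, 255],
])

```text
time: 9.3
position: [0.4358, 0.0994, 0.1064]
orientation: [0.049, 0.999, 0.003, -0.002]
ft_force: [-9.0, 8.1, 8.8]
width: 0.0211
```

```bash
python3 - <<'E'
from h import *
st(); ang(); arc([1.1,1.2,1.25])
E
```

```text
t 9.3 pos [0.4358 0.0994 0.1064] box [-113.1   -6.5] F [-9.   8.1  8.8] w 0.0211 tool x ang 174.4 tilt [ 0.004  0.006 -1.   ]
handle est 0.965 r 113.3
1.1 [-5.1, -14.6, 0.3]
1.2 [-2.6, -10.7, -0.1]
1.25 [-1.7, -5.2, -0.0]
```

>>> arm_command([
  [[0.5, -13, 0], 0, 255],
  [[-2.6, -11, 0], 0, 255],
  [[-1.5, -5.5, 0], 0, 255],
  [[0, 0, 0], 0, 255],
])

```text
time: 9.8
position: [0.4381, 0.0679, 0.1063]
orientation: [0.05, 0.999, 0.001, -0.001]
ft_force: [-3.9, 2.1, 4.8]
width: 0.0212
```

```bash
python3 - <<'E'
from h import *
st(); ang()
E
```

```text
t 9.8 pos [0.4381 0.0679 0.1063] box [-107.6  -37.6] F [-3.9  2.1  4.8] w 0.0212 tool x ang 174.3 tilt [ 0.001  0.003 -1.   ]
handle est 1.243 r 113.9
```

Handle is at about 1.25, on the rim stretch. I release, go up, and move outboard of the bar.

>>> arm_command([
  [[0, 0, 0], 0, 130],
  [[0, 0, 0], 0, 130],
  [[0, 0, 0], 0, 130],
  [[0, 0, -40], 0, 130],
  [[0, 0, -54], 0, 130],
])

```text
time: 10.42
position: [0.4378, 0.0667, 0.1991]
orientation: [0.051, 0.999, -0.0, -0.002]
ft_force: [0.8, -0.1, 0.4]
width: 0.042
```

>>> arm_command([
  [[-55, 8, 0], 0, 255],
  [[-55, 8, 0], 0, 255],
  [[-55, 8, 0], 0, 255],
  [[-55, 8, 0], 0, 255],
  [[-38, 6, 0], 0, 255],
])

```text
time: 11.05
position: [0.7016, 0.0784, 0.1983]
orientation: [0.051, 0.999, -0.0, -0.0]
ft_force: [0.5, 0.0, -0.1]
width: -0.0001
```

>>> arm_command([
  [[0, 0, 0], 0, 255],
  [[0, 0, 0], 0, 255],
])

```text
time: 11.3
position: [0.6988, 0.0784, 0.1985]
orientation: [0.051, 0.999, -0.0, -0.001]
ft_force: [-0.4, 0.5, -0.3]
width: 0.0
```

```bash
python3 - <<'E'
from h import *
st(); print(delta(world(154,0,.098)))
E
```

```text
t 11.3 pos [0.6988 0.0784 0.1985] box [150.6  -0.3] F [-0.4  0.5 -0.3] w 0.0 tool x ang 174.2 tilt [ 0.002 -0.    -1.   ]
[ -3.6   0.3 100.5]
```

>>> arm_command([
  [[-4, 0, 40], 0, 255],
  [[0, 0, 40], 0, 255],
  [[0, 0, 20], 0, 255],
  [[0, 0, 0], 0, 255],
])

```text
time: 11.8
position: [0.7009, 0.078, 0.0983]
orientation: [0.051, 0.999, -0.0, -0.002]
ft_force: [1.3, 0.9, -0.6]
width: 0.0001
```

>>> arm_command([
  [[5, 0, 0], 0, 255],
  [[5, 0, -2], 0, 255],
  [[4, 0, -3], 0, 255],
  [[4, 0, -4], 0, 255],
  [[4, 0, -4], 0, 255],
])

```text
time: 12.42
position: [0.6867, 0.0801, 0.118]
orientation: [0.051, 0.999, 0.0, 0.007]
ft_force: [7.3, -1.7, 5.8]
width: -0.0001
```

```bash
python3 - <<'E'
from h import *
st(); im,d,P,X,m,r=bar()
cv2.imwrite("pics/a5.png",cv2.resize(im[140:240,300:420,::-1],(600,500),interpolation=cv2.INTER_CUBIC))
E
```

```text
t 12.43 pos [0.6867 0.0801 0.118 ] box [1.385e+02 1.000e-01] F [ 7.3 -1.7  5.8] w -0.0001 tool x ang 174.1 tilt [-0.014  0.002 -1.   ]
```

View pics/a5.png

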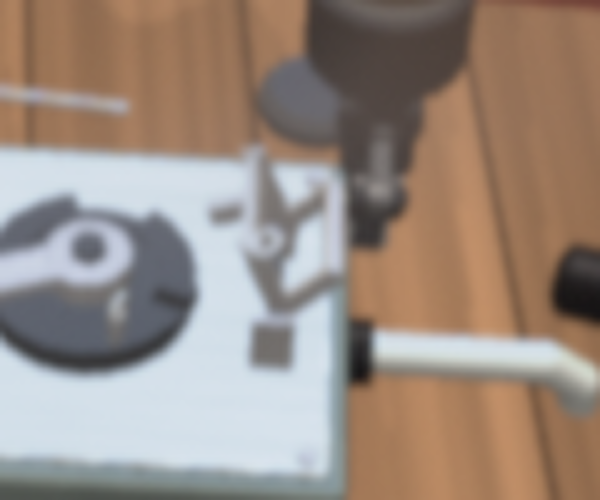

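The pawl is part way back, with its bar at (333,225), and the fingertips at (365,235) are a bit high on it. I lower slightly and continue.

>>> arm_command([
  [[-5, 0, 0], 0, 255],
  [[0, 0, 8], 0, 255],
  [[0, 0, 0], 0, 255],
])

```text
time: 12.9
position: [0.6852, 0.0798, 0.102]
orientation: [0.051, 0.999, -0.0, -0.002]
ft_force: [-0.0, 0.5, -0.3]
width: 0.0002
```

>>> arm_command([
  [[4, 0, -1], 0, 255],
  [[4, 0, -2], 0, 255],
  [[0, 0, 0], 0, 255],
])

```text
time: 13.28
position: [0.6785, 0.0808, 0.1079]
orientation: [0.051, 0.999, 0.0, 0.0]
ft_force: [0.6, -0.6, -0.8]
width: 0.0001
```

```bash
python3 - <<'E'
from h import *
st()
E
```

```text
t 13.28 pos [0.6785 0.0808 0.1079] box [130.2  -0. ] F [ 0.6 -0.6 -0.8] w 0.0001 tool x ang 174.2 tilt [-0.001  0.    -1.   ]
```

>>> arm_command([
  [[4, 0, -2], 0, 255],
  [[4, 0, -2], 0, 255],
  [[4, 0, -2], 0, 255],
  [[0, 0, 0], 0, 255],
])

```text
time: 13.78
position: [0.6666, 0.082, 0.1138]
orientation: [0.051, 0.999, 0.0, 0.0]
ft_force: [0.4, 0.0, 0.5]
width: 0.0002
```

```bash
python3 - <<'E'
from h import *
st(); im,d,P,X,m,r=bar()
cv2.imwrite("pics/a6.png",cv2.resize(im[140:240,300:420,::-1],(600,500),interpolation=cv2.INTER_CUBIC))
E
```

```text
t 13.78 pos [0.6666 0.082  0.1138] box [118.2  -0. ] F [0.4 0.  0.5] w 0.0002 tool x ang 174.2 tilt [-0.  0. -1.]
```

View pics/a6.png

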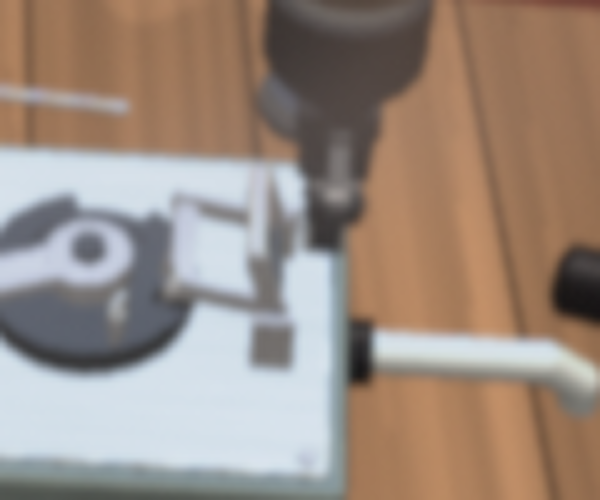

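The pawl has fallen and now rides the rim: bar at (260,215), blade side at (180,250). I back off, go up, and return to the grip.

>>> arm_command([
  [[-10, 0, 0], 0, 255],
  [[0, 0, -40], 0, 130],
  [[0, 0, -46], 0, 130],
  [[58, -8.5, 0], 0, 130],
  [[58, -8.5, 0], 0, 130],
])

```text
time: 14.5
position: [0.5605, 0.0758, 0.1998]
orientation: [0.051, 0.999, 0.0, 0.001]
ft_force: [-0.8, 0.6, 0.6]
width: 0.0425
```

>>> arm_command([
  [[58, -8.5, 0], 0, 130],
  [[58, -8.5, 0], 0, 130],
  [[0, 0, 0], 0, 130],
  [[0, 0, 0], 0, 130],
])

```text
time: 15.0
position: [0.4439, 0.0708, 0.2002]
orientation: [0.051, 0.999, 0.0, 0.001]
ft_force: [0.2, -0.0, 0.4]
width: 0.0422
```

```bash
python3 - <<'E'
from h import *
st(); print(delta([.4381,.0675,.106]))
im,d=camera("side"); P=cloud("side",d)
m=(d>0)&(P[...,2]>.128)&(P[...,2]<.15)&(P[...,0]>.41)&(P[...,0]<.47)&(P[...,1]>.03)&(P[...,1]<.11); print(m.sum(),P[m].mean(0).round(4),P[m].min(0).round(3),P[m].max(0).round(3))
E
```

```text
t 15.0 pos [0.4439 0.0708 0.2002] box [-102.1  -34.1] F [ 0.2 -0.   0.4] w 0.0422 tool x ang 174.2 tilt [-0.003  0.001 -1.   ]
[ 5.7 -3.9 94.2]
80 [0.4433 0.0625 0.1395] [0.434 0.054 0.129] [0.453 0.076 0.147]
```

>>> arm_command([
  [[0, -3.8, 40], 0, 130],
  [[0, 0, 34], 0, 130],
  [[0, 0, 20], 0, 130],
  [[0, 0, 0], 0, 130],
])

```text
time: 15.55
position: [0.4425, 0.0667, 0.1039]
orientation: [0.051, 0.999, -0.0, -0.001]
ft_force: [0.7, -0.6, 0.2]
width: 0.0418
```

>>> arm_command([
  [[0, 0, 0], 0, 255],
  [[0, 0, 0], 0, 255],
  [[0, 0, 0], 0, 255],
  [[0, 0, 0], 0, 255],
], newtons=25)

```text
time: 16.05
position: [0.4439, 0.0671, 0.1062]
orientation: [0.051, 0.999, 0.0, 0.002]
ft_force: [6.0, 1.2, -1.8]
width: 0.0214
```

```bash
python3 - <<'E'
from h import *
st();ang(); arc(np.arange(1.3,2.15,.03))
E
```

```text
t 16.05 pos [0.4439 0.0671 0.1062] box [-101.8  -37.7] F [ 6.   1.2 -1.8] w 0.0214 tool x ang 174.2 tilt [-0.004  0.001 -1.   ]
handle est 1.263 r 108.6
1.3 [-0.2, -4.3, 0.2]
1.33 [-1.3, -3.0, 0.0]
1.36 [-1.4, -3.0, 0.0]
1.39 [-1.5, -2.9, 0.0]
1.42 [-1.6, -2.9, 0.0]
1.45 [-1.7, -2.9, 0.0]
1.48 [-1.7, -2.8, 0.0]
1.51 [-1.8, -2.7, 0.0]
1.54 [-1.9, -2.7, 0.0]
1.57 [-2.0, -2.6, 0.0]
1.6 [-2.1, -2.6, 0.0]
1.63 [-2.1, -2.5, 0.0]
1.66 [-2.2, -2.4, 0.0]
1.69 [-2.3, -2.4, 0.0]
1.72 [-2.4, -2.3, 0.0]
1.75 [-2.4, -2.2, 0.0]
1.78 [-2.5, -2.2, 0.0]
1.81 [-2.6, -2.1, 0.0]
1.84 [-2.6, -2.0, 0.0]
1.87 [-2.7, -1.9, 0.0]
1.9 [-2.7, -1.8, 0.0]
1.93 [-2.8, -1.8, 0.0]
1.96 [-2.8, -1.7, 0.0]
1.99 [-2.9, -1.6, 0.0]
2.02 [-2.9, -1.5, 0.0]
2.05 [-3.0, -1.4, 0.0]
2.08 [-3.0, -1.3, 0.0]
2.11 [-3.1, -1.2, 0.0]
2.14 [-3.1, -1.1, 0.0]
```

>>> arm_command([
  [[-0.2, -4.3, 0], 0, 255],
  [[-1.3, -3, 0], 0, 255],
  [[-1.4, -3, 0], 0, 255],
  [[-1.5, -2.9, 0], 0, 255],
  [[-1.6, -2.9, 0], 0, 255],
])

```text
time: 16.68
position: [0.4477, 0.0526, 0.1062]
orientation: [0.05, 0.999, 0.003, 0.001]
ft_force: [3.6, 7.6, -0.8]
width: 0.0216
```

>>> arm_command([
  [[-1.1, -1.9, 0], 0, 255],
  [[-1.1, -1.9, 0], 0, 255],
  [[-1.2, -1.9, 0], 0, 255],
  [[0, 0, 0], 0, 255],
])

```text
time: 17.18
position: [0.45, 0.0464, 0.1062]
orientation: [0.05, 0.999, 0.002, 0.001]
ft_force: [3.3, 6.4, -1.1]
width: 0.0212
```

```bash
cat >> h.py <<'E'
def tan():
    s=read_state(); b=box(s["position"]); u=b/np.hypot(*b); t=np.array([-u[1],u[0]]); f=s["ft_force"]
    fb=np.array([f[:2]@bx,f[:2]@by]); print("Ftan",(fb@t).round(1),"Frad",(fb@u).round(1)); ang()
E
python3 -c "
from h import *
tan()"
```

```text
Ftan -4.4 Frad -5.7
handle est 1.461 r 109.9
```

>>> arm_command([
  [[-1.2, -1.8, 0], 0, 255],
  [[-1.3, -1.8, 0], 0, 255],
  [[0, 0, 0], 0, 255],
])

```text
time: 17.55
position: [0.4517, 0.0425, 0.1062]
orientation: [0.05, 0.999, 0.002, 0.001]
ft_force: [1.8, 6.5, -0.1]
width: 0.0218
```

```bash
python3 -c "
from h import *
tan()"
```

```text
Ftan -4.9 Frad -4.6
handle est 1.499 r 110.2
```

>>> arm_command([
  [[-1.3, -1.8, 0], 0, 255],
  [[-1.3, -1.8, 0], 0, 255],
  [[0, 0, 0], 0, 255],
])

```text
time: 17.92
position: [0.4536, 0.0387, 0.1062]
orientation: [0.049, 0.999, 0.002, 0.0]
ft_force: [1.1, 6.6, 1.6]
width: 0.0214
```

```bash
python3 -c "
from h import *
tan()"
```

```text
Ftan -5.2 Frad -4.3
handle est 1.538 r 110.4
```

>>> arm_command([
  [[-1.4, -1.7, 0], 0, 255],
  [[-1.4, -1.7, 0], 0, 255],
  [[0, 0, 0], 0, 255],
])

```text
time: 18.3
position: [0.4557, 0.0348, 0.1062]
orientation: [0.05, 0.999, 0.002, -0.0]
ft_force: [-1.0, 5.5, 2.6]
width: 0.021
```

```bash
python3 -c "
from h import *
tan()"
```

```text
Ftan -5.2 Frad -2.1
handle est 1.577 r 110.6
```

>>> arm_command([
  [[-1.4, -1.7, 0], 0, 255],
  [[-1.4, -1.7, 0], 0, 255],
  [[0, 0, 0], 0, 255],
])

```text
time: 18.68
position: [0.4579, 0.0312, 0.1062]
orientation: [0.05, 0.999, 0.002, -0.0]
ft_force: [-1.1, 5.8, 3.2]
width: 0.0212
```

```bash
python3 -c "
from h import *
tan()"
```

```text
Ftan -5.4 Frad -2.4
handle est 1.616 r 110.8
```

>>> arm_command([
  [[-1.5, -1.6, 0], 0, 255],
  [[-1.5, -1.6, 0], 0, 255],
  [[0, 0, 0], 0, 255],
])

```text
time: 19.05
position: [0.4602, 0.0277, 0.1061]
orientation: [0.049, 0.999, 0.002, -0.001]
ft_force: [-1.3, 5.9, 4.4]
width: 0.0215
```

```bash
python3 -c "
from h import *
tan()"
```

```text
Ftan -5.6 Frad -2.5
handle est 1.653 r 111.0
```

>>> arm_command([
  [[-1.5, -1.6, 0], 0, 255],
  [[-1.5, -1.6, 0], 0, 255],
  [[0, 0, 0], 0, 255],
])

```text
time: 19.42
position: [0.461, 0.0265, 0.1061]
orientation: [0.049, 0.999, 0.005, -0.002]
ft_force: [-7.3, 13.0, 8.2]
width: 0.0218
```

```bash
python3 -c "
from h import *
tan()"
```

```text
Ftan -14.8 Frad -2.1
handle est 1.666 r 111.0
```

>>> arm_command([
  [[-1.6, -1.6, 0], 0, 255],
  [[-1.6, -1.6, 0], 0, 255],
  [[0, 0, 0], 0, 255],
])

```text
time: 19.8
position: [0.4616, 0.0255, 0.1061]
orientation: [0.048, 0.999, 0.007, -0.005]
ft_force: [-11.7, 21.5, 12.5]
width: 0.0216
```

```bash
python3 -c "
from h import *
tan()
im,d=camera('side'); cv2.imwrite('pics/a7.png',cv2.resize(im[140:240,300:420,::-1],(600,500),interpolation=cv2.INTER_CUBIC))"
```

```text
Ftan -24.1 Frad -4.1
handle est 1.677 r 111.1
```

It stopped at about 1.67 and the force rose to 24 N, so the pawl has very likely dropped in. I relax straight away.

>>> arm_command([
  [[3.5, 3.7, 0], 0, 255],
  [[3, 3.2, 0], 0, 255],
  [[0, 0, 0], 0, 255],
])

```text
time: 20.23
position: [0.4601, 0.0276, 0.1061]
orientation: [0.05, 0.999, 0.001, -0.0]
ft_force: [-2.4, 4.9, 7.8]
width: 0.0215
```

```bash
python3 -c "
from h import *
st();tan()
im,d=camera('side'); cv2.imwrite('pics/a7.png',cv2.resize(im[140:240,300:420,::-1],(600,500),interpolation=cv2.INTER_CUBIC))"
```

```text
t 20.23 pos [0.4601 0.0276 0.1061] box [-81.6 -75.4] F [-2.4  4.9  7.8] w 0.0215 tool x ang 174.3 tilt [ 0.001  0.003 -1.   ]
Ftan -5.3 Frad -1.0
handle est 1.654 r 111.1
```

View pics/a7.png

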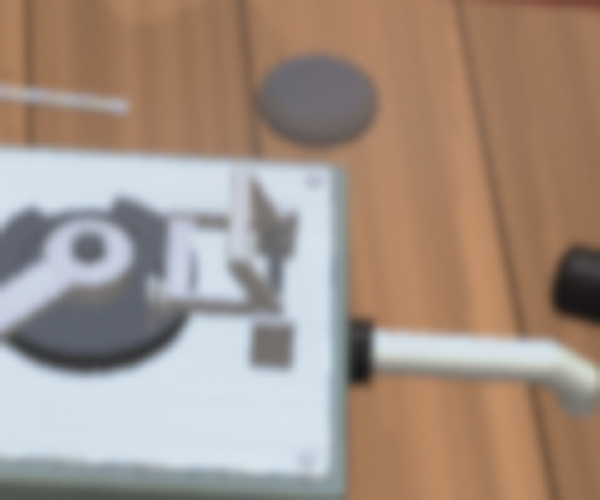

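The pawl is now down, with its bar at (240,215) and its side plates level in the wheel. I relieve the remaining force, release, retreat, and compare with the initial home pose.

>>> arm_command([
  [[1, 1.2, 0], 0, 255],
  [[0, 0, 0], 0, 130],
  [[0, 0, 0], 0, 130],
  [[0, 0, 0], 0, 130],
])

```text
time: 20.78
position: [0.4596, 0.0271, 0.105]
orientation: [0.051, 0.999, -0.0, -0.0]
ft_force: [0.9, 0.6, 0.4]
width: 0.0419
```

>>> arm_command([
  [[0, 0, -40], 0, 130],
  [[0, 0, -50], 0, 130],
  [[55, 0, -20], 0, 130],
  [[55, 0, 0], 0, 130],
  [[0, 0, 0], 0, 130],
])

```text
time: 21.4
position: [0.3464, 0.0385, 0.2149]
orientation: [0.05, 0.999, -0.0, -0.001]
ft_force: [1.3, 0.5, 0.2]
width: 0.042
```

```bash
python3 - <<'E'
from h import *
st(); ims=[]
for n,(u0,v0) in (("side",(290,140)),("top",(260,130))):
    d0=np.load(n+"d.npy"); im,d=camera(n)
    for k,D in(("init",d0),("now",d)):
        P=cloud(n,D);X=(P[...,:2]-A)@np.c_[bx,by]*1000
        m=(D>0)&(X[...,0]>40)&(X[...,0]<140)&(abs(X[...,1])<45)&(P[...,2]>.126)&(P[...,2]<.15)
        g=(D>0)&(X[...,0]<-40)&(X[...,0]>-130)&(P[...,2]>.128)&(P[...,2]<.15)
        b=(D>0)&(X[...,0]>40)&(X[...,0]<75)&(abs(X[...,1])<20)&(P[...,2]>.085)&(P[...,2]<.115)
        print(n,k,"bar",m.sum(),X[m].mean(0).round(1),(P[m][:,2].mean()*1000).round(1),"bridge z",b.sum(),(np.median(P[b][:,2])*1000).round(1),"grip",X[g].mean(0).round(1))
    ims.append(cv2.resize(im[v0:v0+100,u0:u0+120,::-1],(400,333),interpolation=cv2.INTER_CUBIC))
    for k in("padlock","screwdriver","screw_jar","burner_cap"):
        r=cut_out(n,k)[:1]
        for q in r: print(k,np.round(q["extent"]).tolist())
cv2.imwrite("pics/a8.png",np.hstack(ims))
E
```

```text
t 21.4 pos [0.3464 0.0385 0.2149] box [-195.8  -76.2] F [1.3 0.5 0.2] w 0.042 tool x ang 174.2 tilt [ 0.002 -0.001 -1.   ]
side init bar 83 [74.8 -0.5] 130.3 bridge z 50 96.9 grip [-81.7 507.5]
side now bar 84 [74.7 -0.7] 130.3 bridge z 50 96.9 grip [-82.6 475.2]
padlock [338.0, 286.0, 24.0, 31.0]
screw_jar [270.0, 275.0, 31.0, 35.0]
top init bar 94 [75.1 -0.2] 130.2 bridge z 76 95.1 grip [-85.6 527.7]
top now bar 92 [74.9 -0.1] 130.0 bridge z 77 95.8 grip [-85.9 519.2]
padlock [378.0, 193.0, 30.0, 24.0]
screwdriver [221.0, 235.0, 26.0, 69.0]
screw_jar [376.0, 252.0, 25.0, 22.0]
burner_cap [228.0, 161.0, 27.0, 24.0]
```

View pics/a8.png

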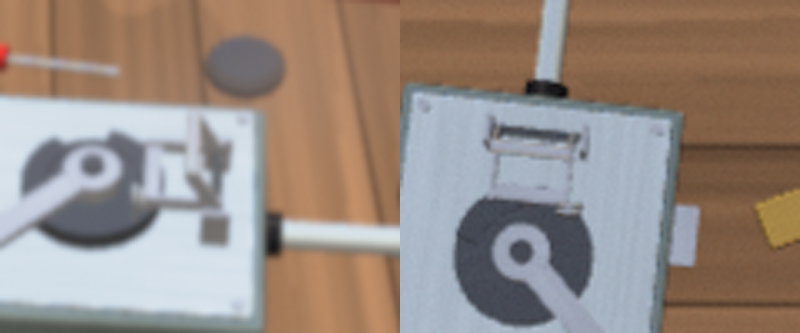

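The bar and bridge match the initial home pose within 1 mm in both cameras, the handle is at off, and the robot is clear. Handing in.

```bash
python3 -c "
from workcell import *
print(finish_job())"
```

```text
the job is handed in; nothing more can be done
None
```

The isolator handle is at off with the pawl home in the off notch, and I handed the job in at about 21 s of the 72 s allowed.

**What I did:** I pushed the pawl back with closed fingers until it stayed over, then swung the handle to about 1.26 rad. I tipped the pawl back onto the rim and moved the handle on in small steps. The pawl dropped and stopped it at about 1.66 rad. Then I took the load off, let go and moved the arm clear.

**Last checks:**
- **Pawl:** bar and bridge heights match the pose it started in, fully home, to within 1 mm in both cameras.
- **Padlock holes:** I did not see them line up directly; I judged that from the pawl being home in the notch.
- **Handle:** I estimate it is at about 1.65 rad, inside the expected 1.52–2.08.
- **Loose things:** the padlock, jar, screwdriver and burner cap are within 3 pixels of where they were. In the last side picture I looked for the screwdriver and burner cap, but the network missed them, so those two rest on the top view alone.

**Close call:** once the pawl had stopped the handle, I took one step too many before reading the force. It reached about 24 N, just under the 25 N limit, and I eased off straight away.

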